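# Set the laminator for thick stock and start it

### The job

A mounted practice sheet is waiting in the laminator. With your fingertips slide the black lever on the laminator's top past its half-way catch, all the way to the stop at the far end of its slot, then press the larger of the two round buttons fully down to start the feed and let go. Do not press the smaller button, do not lift or shift the laminator, and leave the things on and around it where they are.

Things in the scene. Friction and masses are not known exactly. Their poses are not given: they have to be found in the camera images.
- laminator: White and grey desktop laminator, 5 kg, 172 mm (x) by 410 mm (y, its length) by 100 mm high, loose on rubber feet; a 90 mm feed tray with the waiting sheet sticks out of its far (+x) side, 39 mm above the table. Origin: centre of its underside, on the table; z up; flat top face at z = 100 mm. The lever slot and both buttons lie on one line along its y, at its x = -30 mm.
- lever (a joint): Travel of the lever, in m, growing towards the laminator's +y: 0 = released end (it starts within 4 mm of this), about 0.030 = first catch (half-way, a few mm of play), 0.058 = second stop at the slot's end. A sprung ball rides over bumps at 0.015 and 0.045: climbing them takes 8 to 10 N, from 11 to 13 mm before the crest; past it the lever slips on ahead and stays. Elsewhere it slides with about 1 N.
- lever_head (a point): Centre of the lever's black block, 30 mm (laminator's x) by 14 mm (laminator's y, its travel) by 30 mm high, standing above its slot in the top face. The point is 119 mm above the table, the block's underside 104 and its top 134 mm. It moves with the lever: laminator x = -30 mm, y = 70 mm + the travel (128 mm at the second stop).
- start_button (a joint): Travel of the larger round button, in m: 0 = up, 0.006 = fully down (5 N). Springs back when let go.
- start_button_top (a point): Centre of the top of the larger round button (white, 40 mm across, in a black housing), facing up, at laminator x = -30, y = -50 mm, 122 mm above the table.
- reverse_button (a joint): Travel of the smaller round button, in m: 0 = up, 0.006 = fully down (5 N). Not to be pressed.
- reverse_button_top (a point): Centre of the top of the smaller round button (white, 22 mm across, in a black housing), facing up, at laminator x = -30, y = -140 mm, 122 mm above the table.
- seal_center (a point): Centre of a pale stone name seal, 22 x 22 x 38 mm, standing loose on the laminator's top face, towards its far side. To be left alone.
- cup_center (a point): Centre (half-way up) of an empty paper cup, 72 mm across the rim, 80 mm high, on the robot's side of the laminator. To be left alone.
- ink_center (a point): Centre (half-way up) of a black ink bottle, 48 mm across, 85 mm high, on the robot's side of the laminator. To be left alone.
- weight_center (a point): Centre of a brass paperweight bar, 180 x 28 x 18 mm, lying on the table past the laminator's -y end. To be left alone.

How it is judged:
On the way, in this order (a step that is already met when the one before it is completed fails the run):
1. the lever is at its second stop (value of joint lever above 0.054 m), for 0.2 s.
2. the larger button is pressed fully down (value of joint start_button above 0.0045 m), for 0.05 s.
At the end, for the whole second after the job is handed in: The lever rests at its second stop (within 4 mm), the larger button was then pressed fully (4.5 of 6 mm) and is up again, and the laminator stands still and level (value of joint lever above 0.054 m and value of joint start_button below 0.0015 m and linear speed of laminator below 0.02 m/s and angle between laminator's own z axis and vertical below 0.05 rad); the robot touches nothing.
It fails at once if the larger button is pressed before the lever is at its second stop (value of joint start_button above 0.003 m and value of joint lever below 0.053 m).
It fails at once if the smaller button is pressed (value of joint reverse_button above 0.003 m).
It fails at once if the laminator is lifted, tipped or shifted by more than 25 mm (distance of laminator from where it was at the start of the episode above 0.025 m or height (world z) of laminator above 0.01 m or angle between laminator's own z axis and vertical above 0.1 rad).
It fails at once if the seal, cup, ink bottle or paperweight is lifted or moved by more than 30 mm (distance of any of seal_center, cup_center, ink_center, weight_center from where it was at the start of the episode above 0.03 m).
It also fails if it takes over 40 s, if anything falls off the work surface, if the arm or the gripper's body presses on something with over 40 N, if the wrist force passes 120 N, or if a joint passes its speed limit or range.

### The arm

A 6-joint arm with a two-finger parallel gripper is mounted at the origin on the work surface. World frame = base frame: x ahead of the robot, y to its left, z up, the work surface at z = 0. Lengths are in m, angles in rad, forces in N, time in s.
With the tool pointing down it reaches from about 0.275 to 0.75 m from the base axis. Payload 10.2 kg.
Tool frame: the origin (TCP) lies midway between the tips of the shut fingers; the grasp point (between the pads) lies 19 mm behind it; z points along the fingers, y is the line along which they close (so a half turn about z gives the same grasp; the last joint's range is limited). The gripper opens to 88 mm and grips with 3 to 60 N. Pads are 18 mm wide; open, the fingers measure 123 mm over their backs; the gripper's body (75 mm by 187 mm) begins 45 mm behind the grasp point.
Start: joints at [-1.449, 0.313, 1.498, -0, 1.331, -0.223], TCP at [0.177, -0.494, 0.239] pointing down, gripper open.
Joint ranges: [-2.94, 2.94], [-0.97, 2.17], [0.19, 2.56], [-1.23, 4.37], [0.02, 3.11], [-2.88, 2.88]. Speed limits (rad/s): [2.39, 2.39, 3.01, 3.14, 3.14, 3.14].

### API

Orientations are given as a 3x3 rotation matrix whose columns are the frame's x, y, z axes.
In Python, from plant import telemetry, eyes, robot, spotter gives the robot as it stands.
- The arm moves only by the tool send_rows, never from a script. Its argument "increments" is a list of rows, each an object of numbers: "dx", "dy", "dz": the shift along the tool's x, y, z in mm; "rx", "ry", "rz": the turn, a rotation vector about the tool's x, y, z in rad; "hand": the finger opening in mm, from 0 to 88.1. In form: [{"dx": .., "dy": .., "dz": .., "rx": .., "ry": .., "rz": .., "hand": ..}, ...]. A call has 1 to 8 rows; each row is the pose to reach, as a shift and turn from the pose commanded when the call began, along the tool's axes at that moment; what a row does not reach only later rows make up. A row lasts 1/10 s, in which the tool goes at most 50 mm and 8.59 degrees, less where a joint would pass 70% of its speed; a pose out of reach is approached as far as the arm can. A call with a gripper value outside its range is refused whole. The fingers move at their own pace and stop on an object; the grip force is fixed at half the most. Time passes only in rows, so rows that repeat a pose let the fingers close. It gives the time, the measured TCP pose, the force, the opening and the grip force at its end, in the units of the state.
- telemetry.get_obs(): the state, without advancing time (a new reading comes with each control period).
- eyes.camera(name): name is "scene" or "side" or "wrist"; returns a dict with "pixels" (400x640x3 uint8, blue, green, red), "fx", "fy", "cx", "cy" (pixels), "D" ([k1, k2, p1, p2, k3] as OpenCV has them; the pictures are not rectified), "R" (3x3) and "t" (3): a world point X has camera coordinates R X + t; the wrist camera has in their place "tool_from_camera" (4x4, takes a point from camera to tool coordinates, whose origin is the TCP and whose axes are the flange's). Camera axes: x right, y down, z forward; pixel columns grow to the right and rows downward; lengths in m; the calibration is good to about 2 mm. A picture is of the moment at which its call begins: read the wrist's pose just before it. There is no depth.
- robot.sign_off(): hands the job in; it is judged then, once.
Trained networks look in a picture, given as the dict that the camera call returned (one of the last four; its "shot" number tells which), for a name from the list of things; names that differ only in an ending like _2 or _b are one class to them, and where a whole thing is asked for, a point or a joint stands for the part that bears it (a point fixed in the world has none). Each returns a list of dicts, best first, with "conf" (0 to 1); they miss things now and then, are a little off and sometimes report something else, mostly with a low value. They report only what shows in the picture. A call takes as long as a camera call.
- spotter.trace(picture, name): "mask" (400x640 bool, what is visible of it) and "point" ([column, row] as shares, 0 to 1, of the picture: columns of its width, rows of its height, amid what is visible of it).
- spotter.mark_of(picture, name): "point" ([column, row] as shares, 0 to 1, of the picture: columns of its width, rows of its height: a listed point, or the origin of a listed thing).
The state is a dict: "time_s": time; "joint_positions": joint angles; "qd": joint speeds; "joint_efforts": joint torques, N m; "position": TCP position; "ee_rot": TCP orientation; "ft_force": force on the tool from outside, world axes, zero at the start; "torque": the same for the moment, N m; "gripper_width": finger opening in m; "grip_force": force on a finger pad.
Only numpy, scipy, OpenCV 4.12 (cv2) and the standard library are available. Lean on these libraries where they do the work, as an engineer would, in place of code of your own. Each camera call takes 0.05 s, during which the arm holds its last target. There are 200 camera calls.

## Working session

There is one attempt and no reset: what is moved stays moved. The work goes in short steps, Python scripts to look and compute and a tool call to move; the robot and the scene stay as the last step left them, time stands still between calls to the robot, and variables do not carry over. Pictures are saved under pics/ and viewed, at most 10 in all, crops included, and the job is handed in when it is done.

Besides the shell and the picture viewer there is one more tool, called after ">>>" as name(argument=value, ...) on one line, values as JSON. send_rows: Moves the arm, as the interface text tells. Its arguments: {"type":"object","properties":{"increments":{"type":"array","items":{"type":"object","properties":{"dx":{"type":"number"},"dy":{"type":"number"},"dz":{"type":"number"},"rx":{"type":"number"},"ry":{"type":"number"},"rz":{"type":"number"},"hand":{"type":"number"}}}}},"required":["increments"]}

```bash
mkdir -p pics
cat > h.py <<'E'
import numpy as np, cv2
from plant import telemetry, eyes, robot, spotter
def ray(c,uv):
    K=np.array([[c['fx'],0,c['cx']],[0,c['fy'],c['cy']],[0,0,1.]])
    p=cv2.undistortPoints(np.array([[uv]],float),K,np.array(c['D'],float))[0,0]
    R=np.array(c['R']);t=np.array(c['t'])
    return -R.T@t, R.T@np.array([p[0],p[1],1])
def at_z(c,uv,z):
    o,d=ray(c,uv); return o+d*(z-o[2])/d[2]
def wrist():
    s=telemetry.get_obs(); c=eyes.camera('wrist')
    T=np.eye(4);T[:3,:3]=s['ee_rot'];T[:3,3]=s['position']
    M=np.linalg.inv(T@np.array(c['tool_from_camera'])); c['R']=M[:3,:3];c['t']=M[:3,3]
    return c
Z=dict(lever_head=.119,start_button_top=.122,reverse_button_top=.122,seal_center=.119,cup_center=.04,ink_center=.0425,weight_center=.009,laminator=0)
def look(c,names=Z):
    for n in names:
        r=spotter.mark_of(c,n)
        for q in r[:2]:
            uv=np.array(q['point'])*[640,400]
            print(n,round(q['conf'],2),uv.round(0),at_z(c,uv,Z[n]).round(4))
E
python3 - <<'E'
from h import *
s=telemetry.get_obs();print(s['time_s'],s['position'],np.round(s['ee_rot'],3),s['ft_force'])
ims=[]
for n in('scene','side'):
    c=eyes.camera(n);print(n,np.round(-np.array(c['R']).T@c['t'],2));look(c)
    cv2.imwrite(f'pics/{n}0.png',c['pixels'])
E
```

```text
0.0 [ 0.17741963 -0.49384746  0.23818165] [[ 0.941  0.338 -0.   ]
 [ 0.338 -0.941  0.001]
 [ 0.    -0.001 -1.   ]] [ 0.71899725 -0.09121011  1.05226943]
scene [ 0.99 -0.33  0.68]
lever_head 0.47 [416. 177.] [0.5459 0.141  0.119 ]
start_button_top 0.62 [375. 202.] [0.5665 0.0287 0.122 ]
reverse_button_top 0.62 [395. 241.] [0.6587 0.0071 0.122 ]
reverse_button_top 0.58 [341. 225.] [ 0.5844 -0.0542  0.122 ]
seal_center 0.63 [425. 217.] [0.6385 0.0881 0.119 ]
cup_center 0.67 [387. 163.] [0.412  0.1778 0.04  ]
cup_center 0.53 [416. 177.] [0.4835 0.2061 0.04  ]
ink_center 0.71 [317. 212.] [ 0.4728 -0.0397  0.0425]
weight_center 0.92 [297. 334.] [ 0.6768 -0.1895  0.009 ]
laminator 0.97 [394. 241.] [0.5839 0.0803 0.    ]
side [0.2  0.67 1.  ]
lever_head 0.55 [279. 253.] [0.5373 0.1474 0.119 ]
start_button_top 0.52 [291. 211.] [0.5639 0.0335 0.122 ]
start_button_top 0.27 [301. 183.] [ 0.5798 -0.056   0.122 ]
reverse_button_top 0.46 [298. 184.] [ 0.5842 -0.0496  0.122 ]
seal_center 0.45 [248. 222.] [0.6383 0.0985 0.119 ]
seal_center 0.34 [332. 305.] [0.3856 0.215  0.119 ]
cup_center 0.69 [329. 305.] [0.4084 0.1774 0.04  ]
ink_center 0.72 [337. 223.] [ 0.4763 -0.0349  0.0425]
weight_center 0.79 [293. 168.] [ 0.6732 -0.1925  0.009 ]
laminator 0.9 [275. 257.] [0.5848 0.0892 0.    ]
```

View pics/scene0.png

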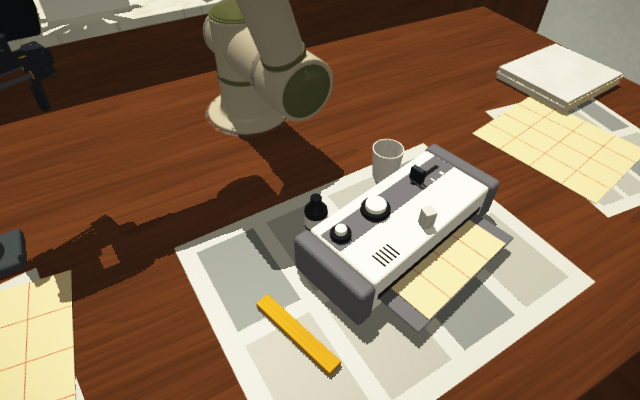

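View pics/side0.png

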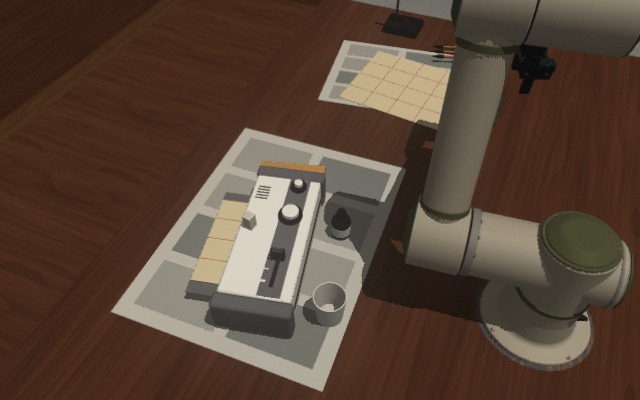

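The scene view agrees with the network: lever at (416,176), large button at (375,205), small button at (341,230). The cup is at (387,160), the ink bottle at (317,210) and the seal at (428,215). The side view matches, and the laminator yaw is about 0.21 rad. I'll move to hover behind the lever with the fingers shut and the tool x axis along the laminator's +y.

>>> send_rows(increments=[{"dx":551,"dy":-432,"dz":18,"rz":-1.44,"hand":0},{"dx":551,"dy":-432,"dz":18,"rz":-1.44,"hand":0},{"dx":551,"dy":-432,"dz":18,"rz":-1.44,"hand":0},{"dx":551,"dy":-432,"dz":18,"rz":-1.44,"hand":0},{"dx":551,"dy":-432,"dz":18,"rz":-1.44,"hand":0},{"dx":551,"dy":-432,"dz":18,"rz":-1.44,"hand":0},{"dx":551,"dy":-432,"dz":18,"rz":-1.44,"hand":0},{"dx":551,"dy":-432,"dz":18,"rz":-1.44,"hand":0}])

```text
invalid input
```

```bash
cat >> h.py <<'E'
def to(x,y,yaw=None,z=None):
    s=telemetry.get_obs();R=np.array(s['ee_rot']);p=np.array(s['position'])
    g=np.array([x,y,p[2] if z is None else z]);print('delta mm',(R.T@(g-p)*1000).round(1),end=' ')
    if yaw is not None: print('rz',round(-(yaw-np.arctan2(R[1,0],R[0,0])),4))
E
python3 - <<'E'
from h import *
s=telemetry.get_obs();print(s['time_s'],s['position'],np.round(s['ee_rot'],3),s['gripper_width'])
to(.5505,.0991,1.784,.22)
E
```

```text
0.9 [ 0.17742122 -0.49410514  0.23870588] [[ 0.941  0.338 -0.   ]
 [ 0.338 -0.941  0.   ]
 [-0.    -0.    -1.   ]] 0.08831357951651445
delta mm [ 551.6 -432.2   18.7] rz -1.4392
```

>>> send_rows(increments=[{"dx":551,"dy":-432,"dz":18,"rx":0,"ry":0,"rz":-1.44,"hand":0},{"dx":551,"dy":-432,"dz":18,"rx":0,"ry":0,"rz":-1.44,"hand":0},{"dx":551,"dy":-432,"dz":18,"rx":0,"ry":0,"rz":-1.44,"hand":0},{"dx":551,"dy":-432,"dz":18,"rx":0,"ry":0,"rz":-1.44,"hand":0},{"dx":551,"dy":-432,"dz":18,"rx":0,"ry":0,"rz":-1.44,"hand":0},{"dx":551,"dy":-432,"dz":18,"rx":0,"ry":0,"rz":-1.44,"hand":0},{"dx":551,"dy":-432,"dz":18,"rx":0,"ry":0,"rz":-1.44,"hand":0},{"dx":551,"dy":-432,"dz":18,"rx":0,"ry":0,"rz":-1.44,"hand":0}])

```text
time_s: 1.7
position: [0.3909, -0.1537, 0.2287]
ee_rot: [[0.02, 1.0, 0.001], [1.0, -0.02, -0.001], [-0.001, 0.001, -1.0]]
ft_force: [0.3, -1.0, 0.8]
gripper_width: 0.0263
grip_force: 0.0
```

Run:
```python
from h import *
s=telemetry.get_obs();print(s['time_s'],s['position'],np.round(s['ee_rot'],3),s['gripper_width'])
to(.5505,.0991,1.784,.22)
```

```text
1.7 [ 0.39090669 -0.15370079  0.22869585] [[ 0.02   1.     0.001]
 [ 1.    -0.02  -0.001]
 [-0.001  0.001 -1.   ]] 0.026263167343762578
delta mm [256.  154.5   8.7] rz -0.2333
```

>>> send_rows(increments=[{"dx":256,"dy":154,"dz":9,"rx":0,"ry":0,"rz":-0.233,"hand":0},{"dx":256,"dy":154,"dz":9,"rx":0,"ry":0,"rz":-0.233,"hand":0},{"dx":256,"dy":154,"dz":9,"rx":0,"ry":0,"rz":-0.233,"hand":0},{"dx":256,"dy":154,"dz":9,"rx":0,"ry":0,"rz":-0.233,"hand":0},{"dx":256,"dy":154,"dz":9,"rx":0,"ry":0,"rz":-0.233,"hand":0},{"dx":256,"dy":154,"dz":9,"rx":0,"ry":0,"rz":-0.233,"hand":0},{"dx":256,"dy":154,"dz":9,"rx":0,"ry":0,"rz":-0.233,"hand":0},{"dx":256,"dy":154,"dz":9,"rx":0,"ry":0,"rz":-0.233,"hand":0}])

```text
time_s: 2.5
position: [0.5507, 0.0968, 0.2189]
ee_rot: [[-0.207, 0.978, -0.001], [0.978, 0.207, -0.0], [-0.0, -0.001, -1.0]]
ft_force: [-0.1, -0.5, 0.3]
gripper_width: 0.0006
grip_force: 0.0
```

Run:
```python
from h import *
s=telemetry.get_obs();print(s['time_s'],s['position'],np.round(s['ee_rot'],3),s['gripper_width'])
c=wrist();look(c,['lever_head','start_button_top','reverse_button_top'])
for n in['lever_head','start_button_top']:
    for q in spotter.trace(c,n)[:1]: print(n,q['conf'],np.array(q['point'])*[640,400])
cv2.imwrite('pics/w1.png',c['pixels'])
```

```text
2.5 [0.55066069 0.09678172 0.21894793] [[-0.207  0.978 -0.001]
 [ 0.978  0.207 -0.   ]
 [-0.    -0.001 -1.   ]] 0.000585596907716406
lever_head 0.91 [321. 140.] [0.5402 0.1502 0.119 ]
reverse_button_top 0.58 [327. 349.] [ 0.5904 -0.0567  0.122 ]
lever_head 0.57 [319.68 142.68]
```

View pics/w1.png

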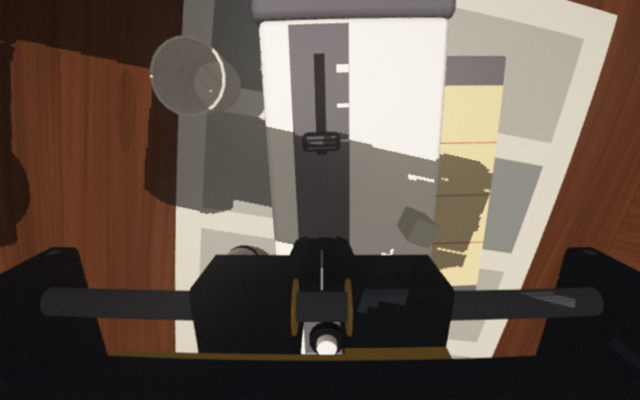

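The wrist view shows the lever at (321,141), its slot running straight up at column 320, and the small button at (327,345). The tool is aligned, with the lever about 51 mm ahead. I'll descend behind it.

>>> send_rows(increments=[{"dx":0,"dy":0,"dz":40,"rx":0,"ry":0,"rz":0,"hand":0},{"dx":0,"dy":0,"dz":75,"rx":0,"ry":0,"rz":0,"hand":0},{"dx":0,"dy":0,"dz":95,"rx":0,"ry":0,"rz":0,"hand":0},{"dx":5,"dy":1,"dz":105,"rx":0,"ry":0,"rz":0,"hand":0},{"dx":15,"dy":1,"dz":105,"rx":0,"ry":0,"rz":0,"hand":0},{"dx":25,"dy":1,"dz":105,"rx":0,"ry":0,"rz":0,"hand":0},{"dx":25,"dy":1,"dz":105,"rx":0,"ry":0,"rz":0,"hand":0}])

```text
time_s: 3.5
position: [0.5469, 0.1225, 0.1158]
ee_rot: [[-0.207, 0.978, 0.002], [0.978, 0.207, 0.0], [-0.0, 0.002, -1.0]]
ft_force: [0.7, 0.6, 0.4]
gripper_width: 0.001
grip_force: 0.0
```

Run:
```python
from h import *
c=wrist();look(c,['lever_head']);look(eyes.camera('side'),['lever_head'])
cv2.imwrite('pics/w2.png',c['pixels'])
```

```text
lever_head 0.66 [317. 207.] [0.5405 0.1498 0.119 ]
lever_head 0.51 [328. 303.] [0.393  0.2147 0.119 ]
lever_head 0.5 [278. 256.] [0.5352 0.1543 0.119 ]
```

View pics/w2.png

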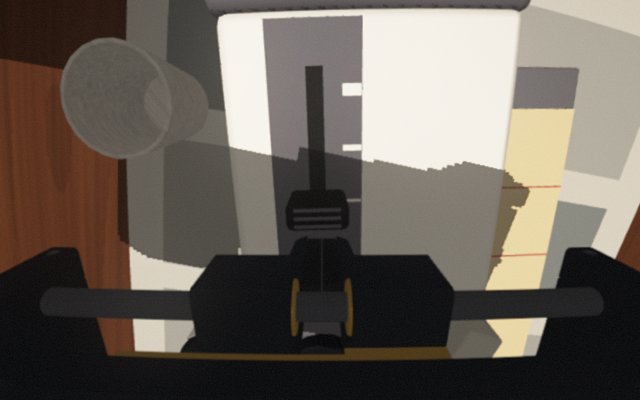

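The lever at (317,207) stands just ahead of the fingertips at (322,240), about 12 mm away. I'll push it in steps.

>>> send_rows(increments=[{"dx":6,"dy":-2,"dz":2,"rx":0,"ry":0,"rz":0,"hand":0},{"dx":11,"dy":-2,"dz":2,"rx":0,"ry":0,"rz":0,"hand":0},{"dx":15,"dy":-2,"dz":2,"rx":0,"ry":0,"rz":0,"hand":0},{"dx":18,"dy":-2,"dz":2,"rx":0,"ry":0,"rz":0,"hand":0}])

```text
time_s: 4.1
position: [0.5408, 0.1373, 0.1124]
ee_rot: [[-0.206, 0.978, -0.001], [0.978, 0.206, -0.003], [-0.003, -0.001, -1.0]]
ft_force: [-2.0, -9.0, 0.8]
gripper_width: 0.0002
grip_force: 4.4
```

>>> send_rows(increments=[{"dx":3,"dy":0,"dz":0,"rx":0,"ry":0,"rz":0,"hand":0},{"dx":6,"dy":0,"dz":0,"rx":0,"ry":0,"rz":0,"hand":0},{"dx":8,"dy":0,"dz":0,"rx":0,"ry":0,"rz":0,"hand":0}])

```text
time_s: 4.4
position: [0.5392, 0.1463, 0.1124]
ee_rot: [[-0.206, 0.979, -0.0], [0.979, 0.206, -0.0], [-0.0, -0.0, -1.0]]
ft_force: [-0.2, -0.3, 0.3]
gripper_width: 0.0007
grip_force: 0.0
```

The force rose to 9 N and dropped, so the lever is past the first crest. On to the second.

>>> send_rows(increments=[{"dx":4,"dy":0,"dz":0,"rx":0,"ry":0,"rz":0,"hand":0},{"dx":8,"dy":0,"dz":0,"rx":0,"ry":0,"rz":0,"hand":0},{"dx":12,"dy":0,"dz":0,"rx":0,"ry":0,"rz":0,"hand":0},{"dx":15,"dy":0,"dz":0,"rx":0,"ry":0,"rz":0,"hand":0},{"dx":18,"dy":0,"dz":0,"rx":0,"ry":0,"rz":0,"hand":0}])

```text
time_s: 4.9
position: [0.5356, 0.1639, 0.1125]
ee_rot: [[-0.206, 0.979, -0.0], [0.979, 0.206, -0.0], [-0.0, -0.0, -1.0]]
ft_force: [-0.5, -5.8, 2.0]
gripper_width: 0.0004
grip_force: 2.4
```

>>> send_rows(increments=[{"dx":3,"dy":0,"dz":0,"rx":0,"ry":0,"rz":0,"hand":0},{"dx":6,"dy":0,"dz":0,"rx":0,"ry":0,"rz":0,"hand":0},{"dx":8,"dy":0,"dz":0,"rx":0,"ry":0,"rz":0,"hand":0}])

```text
time_s: 5.2
position: [0.5339, 0.1709, 0.1126]
ee_rot: [[-0.206, 0.979, -0.0], [0.979, 0.206, -0.002], [-0.001, -0.001, -1.0]]
ft_force: [-1.7, -4.8, 2.6]
gripper_width: 0.0007
grip_force: 2.2
```

Run:
```python
from h import *
c=wrist();look(c,['lever_head'])
cv2.imwrite('pics/w3.png',c['pixels'])
```

```text
lever_head 0.96 [323. 229.] [0.5326 0.1883 0.119 ]
```

View pics/w3.png

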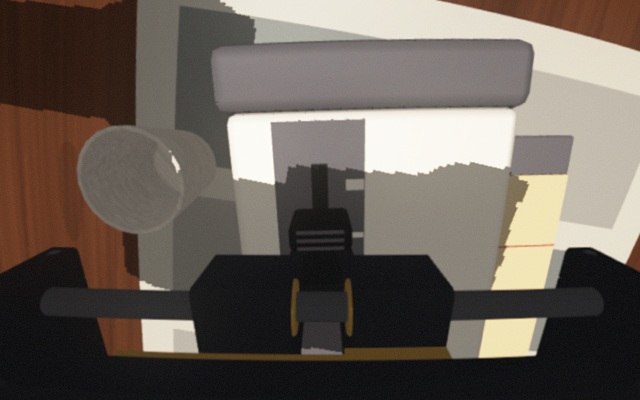

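The lever at (321,230) is in contact with the fingertips, with slot still open ahead, and it is climbing the second bump at about 40 mm of travel. I'll continue.

>>> send_rows(increments=[{"dx":3,"dy":0,"dz":0,"rx":0,"ry":0,"rz":0,"hand":0},{"dx":5,"dy":0,"dz":0,"rx":0,"ry":0,"rz":0,"hand":0},{"dx":7,"dy":0,"dz":0,"rx":0,"ry":0,"rz":0,"hand":0}])

```text
time_s: 5.6
position: [0.5326, 0.1789, 0.1124]
ee_rot: [[-0.206, 0.979, 0.0], [0.979, 0.206, 0.001], [0.001, 0.0, -1.0]]
ft_force: [0.5, -1.3, -0.5]
gripper_width: 0.0002
grip_force: 0.0
```

Run:
```python
from h import *
c=wrist();look(c,['lever_head'])
```

```text
lever_head 0.81 [319. 212.] [0.5275 0.2046 0.119 ]
```

The lever slipped ahead past the second crest to about 57 mm. A gentle nudge will confirm it is at the stop.

>>> send_rows(increments=[{"dx":4,"dy":0,"dz":0,"rx":0,"ry":0,"rz":0,"hand":0},{"dx":7,"dy":0,"dz":0,"rx":0,"ry":0,"rz":0,"hand":0},{"dx":8,"dy":0,"dz":0,"rx":0,"ry":0,"rz":0,"hand":0}])

```text
time_s: 6.0
position: [0.5308, 0.1865, 0.1124]
ee_rot: [[-0.206, 0.979, 0.0], [0.979, 0.206, -0.0], [-0.0, 0.0, -1.0]]
ft_force: [0.2, -0.3, 0.0]
gripper_width: 0.0006
grip_force: 0.4
```

>>> send_rows(increments=[{"dx":1,"dy":0,"dz":0,"rx":0,"ry":0,"rz":0,"hand":0},{"dx":2,"dy":0,"dz":0,"rx":0,"ry":0,"rz":0,"hand":0}])

```text
time_s: 6.2
position: [0.5308, 0.187, 0.1125]
ee_rot: [[-0.206, 0.979, 0.0], [0.979, 0.206, -0.003], [-0.003, -0.0, -1.0]]
ft_force: [0.6, -11.6, 0.5]
gripper_width: 0.0006
grip_force: 5.7
```

The stop is confirmed: 11.6 N with the tip at y_l = 112 mm. I'll back off, lift, and go above the large button, 162 mm back, which agrees with the camera estimate.

>>> send_rows(increments=[{"dx":-8,"dy":0,"dz":0,"rx":0,"ry":0,"rz":0,"hand":0},{"dx":-12,"dy":0,"dz":-40,"rx":0,"ry":0,"rz":0,"hand":0},{"dx":-40,"dy":0,"dz":-60,"rx":0,"ry":0,"rz":0,"hand":0},{"dx":-85,"dy":0,"dz":-60,"rx":0,"ry":0,"rz":0,"hand":0},{"dx":-130,"dy":0,"dz":-60,"rx":0,"ry":0,"rz":0,"hand":0},{"dx":-163,"dy":0,"dz":-60,"rx":0,"ry":0,"rz":0,"hand":0},{"dx":-163,"dy":0,"dz":-60,"rx":0,"ry":0,"rz":0,"hand":0}])

```text
time_s: 6.9
position: [0.5646, 0.0251, 0.1724]
ee_rot: [[-0.201, 0.98, 0.0], [0.98, 0.201, -0.0], [-0.0, 0.0, -1.0]]
ft_force: [-0.6, 0.3, -0.5]
gripper_width: 0.0005
grip_force: 0.0
```

Run:
```python
from h import *
c=wrist();look(c,['lever_head','start_button_top']);cv2.imwrite('pics/w4.png',c['pixels'])
for n in('scene','side'):
    c=eyes.camera(n);print(n);look(c,['lever_head','start_button_top','reverse_button_top'])
    cv2.imwrite(f'pics/{n}4.png',cv2.resize(c['pixels'][120:300,220:480],None,fx=3,fy=3))
```

```text
start_button_top 0.94 [327. 214.] [0.5687 0.0321 0.122 ]
scene
lever_head 0.6 [433. 165.] [0.5333 0.1938 0.119 ]
start_button_top 0.72 [374. 202.] [0.5668 0.0278 0.122 ]
start_button_top 0.44 [427. 216.] [0.64   0.0919 0.122 ]
reverse_button_top 0.47 [340. 225.] [ 0.5831 -0.0556  0.122 ]
side
lever_head 0.75 [273. 275.] [0.5221 0.2004 0.119 ]
lever_head 0.18 [278. 260.] [0.5304 0.1625 0.119 ]
start_button_top 0.62 [292. 212.] [0.5601 0.0338 0.122 ]
start_button_top 0.42 [249. 220.] [0.6393 0.095  0.122 ]
```

View pics/scene4.png

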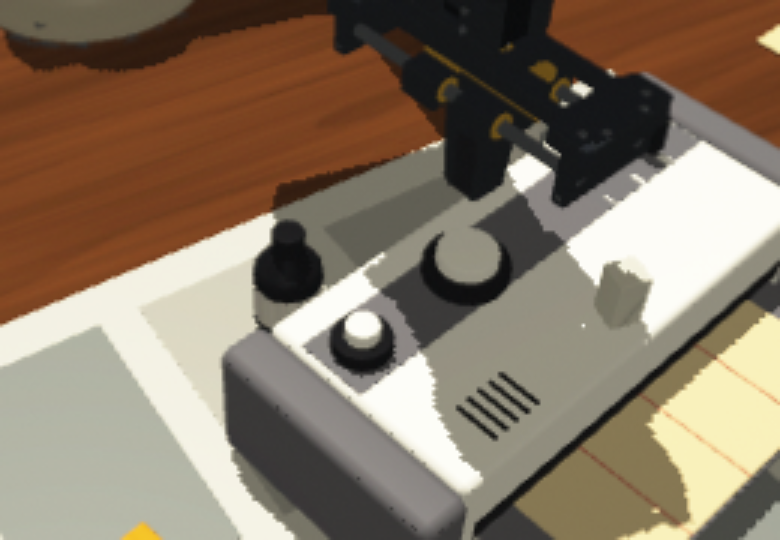

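View pics/side4.png

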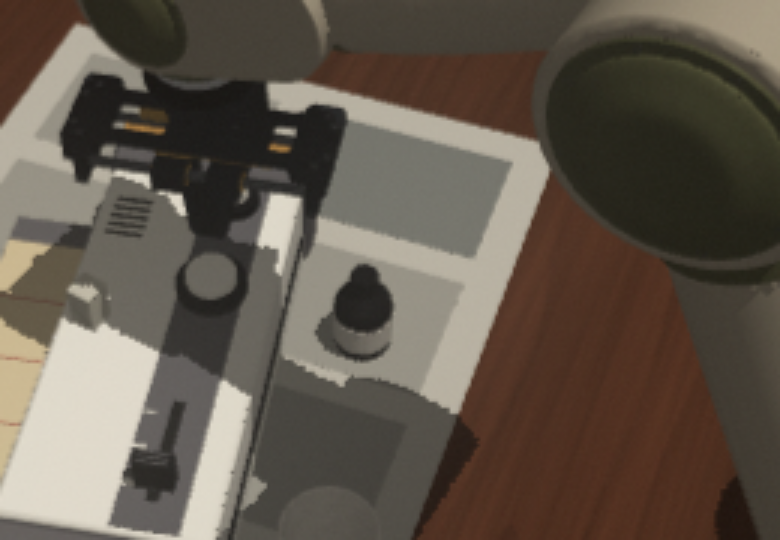

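The scene crop shows the fingertips hovering above the large button (crop 467,255), with the small button clear at (362,330). In the side crop the lever (152,465) stands at the far end with the slot empty behind it. Averaging the button estimates calls for +5 mm in dx and +1.5 mm in dy; then I press.

>>> send_rows(increments=[{"dx":5,"dy":1.5,"dz":0,"rx":0,"ry":0,"rz":0,"hand":0},{"dx":5,"dy":1.5,"dz":30,"rx":0,"ry":0,"rz":0,"hand":0},{"dx":5,"dy":1.5,"dz":46,"rx":0,"ry":0,"rz":0,"hand":0},{"dx":5,"dy":1.5,"dz":51,"rx":0,"ry":0,"rz":0,"hand":0},{"dx":5,"dy":1.5,"dz":54,"rx":0,"ry":0,"rz":0,"hand":0}])

```text
time_s: 7.95
position: [0.5644, 0.0341, 0.1187]
ee_rot: [[-0.206, 0.979, -0.0], [0.979, 0.206, 0.0], [0.0, -0.0, -1.0]]
ft_force: [-2.1, 0.0, 3.8]
gripper_width: 0.0006
grip_force: 1.8
```

>>> send_rows(increments=[{"dx":0,"dy":0,"dz":2,"rx":0,"ry":0,"rz":0,"hand":0},{"dx":0,"dy":0,"dz":3,"rx":0,"ry":0,"rz":0,"hand":0}])

```text
time_s: 8.15
position: [0.5647, 0.034, 0.1163]
ee_rot: [[-0.206, 0.979, 0.001], [0.979, 0.206, 0.0], [-0.0, 0.001, -1.0]]
ft_force: [-3.9, 1.3, 11.3]
gripper_width: 0.0005
grip_force: 5.9
```

>>> send_rows(increments=[{"dx":0,"dy":0,"dz":1,"rx":0,"ry":0,"rz":0,"hand":0},{"dx":0,"dy":0,"dz":1,"rx":0,"ry":0,"rz":0,"hand":0}])

```text
time_s: 8.35
position: [0.5647, 0.034, 0.1163]
ee_rot: [[-0.206, 0.979, 0.001], [0.979, 0.206, 0.0], [-0.0, 0.001, -1.0]]
ft_force: [-6.7, 1.6, 13.3]
gripper_width: 0.0006
grip_force: 6.5
```

>>> send_rows(increments=[{"dx":0,"dy":0,"dz":-15,"rx":0,"ry":0,"rz":0,"hand":0},{"dx":0,"dy":0,"dz":-50,"rx":0,"ry":0,"rz":0,"hand":0},{"dx":0,"dy":0,"dz":-90,"rx":0,"ry":0,"rz":0,"hand":0},{"dx":0,"dy":0,"dz":-110,"rx":0,"ry":0,"rz":0,"hand":0},{"dx":0,"dy":0,"dz":-110,"rx":0,"ry":0,"rz":0,"hand":0},{"dx":0,"dy":0,"dz":-110,"rx":0,"ry":0,"rz":0,"hand":0}])

```text
time_s: 8.95
position: [0.5644, 0.0338, 0.2238]
ee_rot: [[-0.205, 0.979, -0.0], [0.979, 0.205, -0.0], [-0.0, -0.0, -1.0]]
ft_force: [-0.7, -0.3, -0.4]
gripper_width: 0.0003
grip_force: 0.0
```

Run:
```python
from h import *
c=wrist();look(c,['lever_head','start_button_top','reverse_button_top','seal_center']);cv2.imwrite('pics/w5.png',c['pixels'])
```

```text
start_button_top 0.62 [323. 204.] [0.5679 0.0323 0.122 ]
start_button_top 0.58 [233. 225.] [ 0.4913 -0.004   0.122 ]
reverse_button_top 0.71 [323. 205.] [0.5678 0.0319 0.122 ]
seal_center 0.88 [422. 153.] [0.6422 0.094  0.119 ]
```

View pics/w5.png

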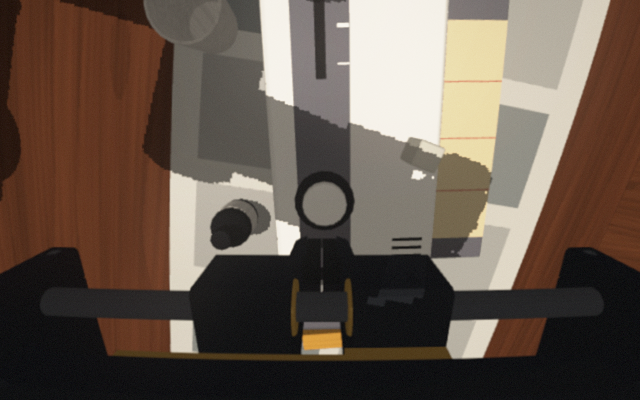

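The final wrist view shows the large button up and clear at (325,201), with the slot empty behind the lever, and the seal, cup and ink bottle in place. The press bottomed out at z = 0.116, the full 6 mm of travel. I'll hand the job in.

```bash
python3 -c "
from plant import robot
print(robot.sign_off())"
```

```text
the job is handed in; nothing more can be done
None
```

I pushed the lever to its second stop, pressed the larger button fully down and released it, and handed the job in; the sign-off returned no verdict.

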